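Slide the nest plate home under the leaf springs of the wiring fixture

ROBOT

A 6-joint arm with a two-finger parallel gripper is mounted at the origin on a cart in front of the work surface, level with it; the furniture and walls round the work are solid. World frame = base frame: x ahead of the robot, y to its left, z up, the work surface at z = 0. Lengths are in mm, angles in rad, forces in N, time in s.
With the tool pointing down it reaches from about 350 to 975 mm from the base axis. Payload 7.1 kg.
Tool frame: the origin (TCP) lies midway between the tips of the shut fingers; the grasp point (between the pads) lies 19 mm behind it (ctrl.pinch_z is the distance from the TCP to the grasp point, in mm); z points along the fingers, y is the direction in which the jaws open and shut (so a half turn about z gives the same grasp; the last joint's range is limited). The gripper opens to 88 mm and grips with 3 to 60 N. Pads are 20 mm wide; open, the fingers measure 115 mm over their backs; the gripper's body (75 mm by 178 mm) begins 61 mm behind the grasp point.
Start: joints at [-1.287, 0.423, 1.63, -0, 1.089, -0.019], TCP at [186.389, -596.543, 222.675] pointing down, gripper open.
Joint ranges: [-3, 3], [-0.9, 2.11], [0.09, 2.58], [-1.31, 4.45], [0.11, 2.69], [-2.54, 2.54]. Speed limits (rad/s): [2.39, 2.39, 3.01, 3.14, 3.14, 3.14].

INTERFACE

Orientations are given as a rotation vector (axis times angle).
In Python, from workcell import ctrl gives the robot as it stands.
- The arm moves only by the tool jog_arm, never from a script. Its arguments are lists of equal length, an entry for each row: "xyz": the shift along the world's x, y, z in mm, a list of three; "yaw": the turn about the world's z in degrees. A call has 1 to 20 rows; each row shifts and turns the pose as measured when the row begins; what a row does not reach is not made up. A row lasts 1/12 s, in which the tool goes at most 41.7 mm and 7.16 degrees, less where a joint would pass 70% of its speed; a pose out of reach is approached as far as the arm can. A call with a gripper value outside its range is refused whole. "gripper" is the closure, from 0 (fully open) to 1 (shut), set as the call begins (left out, the last holds). The fingers move at their own pace and stop on an object; the grip force is fixed at half the most. Time passes only in rows, so rows that do not move let the fingers close. It gives the time, the measured TCP pose, the force and the opening at its end, in the units of the state.
- ctrl.get_obs(): the state, without advancing time (a new reading comes with each control period).
- ctrl.get_image(name): name is "side" or "top"; returns a dict with "img" (420x560x3 uint8, blue, green, red), "K" (3x3 intrinsics, pixels), "R" (3x3) and "t" (3): a world point X has camera coordinates R X + t. Camera axes: x right, y down, z forward; pixel columns grow to the right and rows downward; lengths in mm; the calibration is good to about 2 mm. A picture is of the moment at which its call begins. There is no depth.
- ctrl.close_job(): hands the job in, once; it reports no verdict.
Trained networks look in a picture, given as the dict that the camera call returned (one of the last four; its "shot" number tells which), for a name from the list of things; names that differ only in an ending like _2 or _b are one class to them, and where a whole thing is asked for, a point or a joint stands for the part that bears it (a point fixed in the world has none). Each returns a list of dicts, best first, with "confidence" (0 to 1); they miss things now and then, are a little off and sometimes report something else, mostly with a low value. They report only what shows in the picture. A call takes as long as a camera call.
- ctrl.find_in(picture, thing): "centre" ([column, row] as shares, 0 to 1, of the picture: columns of its width, rows of its height, amid what is visible of it).
- ctrl.regions_of(picture, thing): "region" (420x560 bool, what is visible of it) and "centre" ([column, row] as shares, 0 to 1, of the picture: columns of its width, rows of its height, amid what is visible of it).
- ctrl.pinpoint(picture, thing): "centre" ([column, row] as shares, 0 to 1, of the picture: columns of its width, rows of its height: a listed point, or the origin of a listed thing).
The state is a dict: "t": time; "qpos": joint angles; "qvel": joint speeds; "joint_torque": joint torques, N m; "ee_pos": TCP position; "orientation": TCP orientation; "ft_force": force on the tool from outside, world axes, zero at the start; "moment": the same for the moment, N m; "width": finger opening in mm.
Only numpy, scipy, OpenCV 4.12 (cv2) and the standard library are available. Lean on these libraries where they do the work, as an engineer would, in place of code of your own. Each camera call takes 0.05 s, during which the arm holds its last target.

TASK

Change over the wiring fixture with the fingertips only, lifting nothing: put a fingertip in the round pocket of the blue nest plate, press the plate down hard on its sprung lifter bars and, keeping it pressed, slide it in under the two leaf springs until it is fully home against the end stops. Then push the keeper with the red knob fully shut behind the plate. Leave the loudspeaker driver that stands by the fixture, the loose yellow gauge and the cutters alone.

Things in the scene. Friction and masses are not known exactly. Their poses are not given: they have to be found in the camera images.
- fixture: wiring fixture: aluminium bed 200 x 138 x 14 mm fixed on the table, x from -105 to +95 mm. Origin on the table; +x is the way the plate is slid in, z up, +y left of that. Grey guide rails stand 51.5 mm either side of the centre line (tops z = 27 mm). Two grey spring brackets at x = 71 to 91, y = +-46 mm, tops z = 44 mm.
- stop_face (a point): middle between the faces of the two steel end stops, at fixture x = 62, y = 0, z = 27 mm. The stops rise to z = 32 mm at y = +-20 mm. When the plate is home its nose (its +x end) lies against them.
- spring_lip (a point): midway between the turned-up free ends (lips) of the two steel leaf springs, at fixture x = 10, y = 0, z = 27.5 mm. The springs, 9 mm wide, run along x at y = +43.5 and -43.5 mm from the lips (z = 26 to 29 mm) over their lowest point at x = 30 mm (underside z = 20 mm) up to the brackets. The way between them is open for a finger.
- nest_plate: loose blue nest plate, about 0.3 kg, 90 mm long (x), 100 wide (y). Origin at the centre of the underside, +x its nose. The middle, 72 mm wide, is 20 mm high with a central round pocket 61 mm across, 10 mm deep. Side flanges 14 mm wide, 9 mm high go under the springs. Starts on the lifter bars (origin at z = 22 mm) between the rails, short of the springs; home at fixture x = 17 mm.
- lifter (a joint): how far the two sprung bars under the plate are pressed down, in m: 0 raised, 0.008 with the plate on the bed. They push up with 9.5 N at 0 and 17.5 N at 0.008. Raised, the plate's flanges stand too high and butt against the spring lips; at least 4 mm down (best 5 to 8) they enter. At home the springs alone keep the plate down.
- leaf_left (a joint): bend of the leaf spring at +y, in rad: 0 free, about 0.04 to 0.1 with the plate's flange under it. Each bears on the flange with 3 to 7 N; the plate slides easily (friction about 0.25), so that 10 to 15 N push it through while it is pressed down.
- leaf_right (a joint): bend of the leaf spring at -y, in rad: as leaf_left.
- keeper (a joint): angle of the swing keeper, rad: 0 shut (arm along fixture -y across the way, 1.5 mm behind the tail of the home plate), growing as it opens clockwise from above; starts at 1.55 to 1.85 (arm over the left rail, pointing back along -x or a little outwards). Turns stiffly (0.03 N m), stays where left; cannot shut unless the plate is home.
- keeper_pivot (a point): pivot of the keeper, at fixture x = -38, y = +60.5 mm, on the top face of its arm, 36.5 mm above the table. The arm is 11 mm wide, 9 mm high and 51 mm long.
- keeper_knob (a point): middle of the top of the upright red knob on the keeper's arm, 40 mm from the pivot, 61.5 mm above the table; the knob is 15 mm across and its red part reaches down to 40 mm above the table.
- sample_driver: bystander: loose black loudspeaker driver with a yellow gauge on top, 76 mm across, 62 mm high, standing off the entry end of the fixture; origin under its centre.
- coil_gauge: bystander: small loose yellow gauge cap, 19 mm across, 25 mm high, standing beyond the stop end; origin under its centre.
- cutters: bystander: loose side cutters with blue handles, 47 x 118 x 11 mm, lying beyond the stop end; origin under the centre.

How it is judged (in metres and radians):
On the way, in this order (a step that is already met when the one before it is completed fails the run):
1. the plate is pressed by the hand (over 4 N, lifter bars over 3 mm down) while its nose goes in under the spring lips (value of joint lifter above 0.003 m and x of nest_plate in the frame of fixture above -0.033 m and contact force between any of the fingers, the arm and nest_plate above 4 N), for 0.1 s.
2. the plate is home against the end stops, under both leaf springs (x of nest_plate in the frame of fixture above 0.0135 m and value of joint each of leaf_left, leaf_right above 0.02 rad), for 0.2 s.
3. the keeper is shut behind it (value of joint keeper below 0.1 rad), for 0.2 s.
At the end, for the whole second after the job is handed in: the nest plate lies flat within 3.5 mm of its home position against the end stops, at least 2.5 mm below its raised height with both leaf springs bearing on it (bent over 0.02 rad), at rest, and the keeper is within 0.1 rad of fully shut (all of step 2 and x of nest_plate in the frame of fixture below 0.02 m and z of nest_plate in the frame of fixture below 0.0195 m and angle between the x axis of nest_plate and the x axis of fixture, either way round below 0.05 rad and angle between nest_plate's own z axis and vertical below 0.08 rad and value of joint keeper below 0.1 rad and linear speed of nest_plate below 0.01 m/s); the robot touches nothing.
It fails at once if the nest plate is lifted off its lifter bars or tipped up (z of nest_plate in the frame of fixture above 0.03 m or angle between nest_plate's own z axis and vertical above 0.2 rad).
It fails at once if the loudspeaker driver is moved or tipped (distance of sample_driver from where it was at the start of the episode above 0.01 m or angle between sample_driver's own z axis and vertical above 0.2 rad).
It fails at once if the yellow gauge or the cutters are moved (distance of any of coil_gauge, cutters from where it was at the start of the episode above 0.01 m).
It also fails if it takes over 54 s, if anything falls off the work surface, if the arm or the gripper's body presses on something with over 40 N, if the wrist force passes 120 N, or if a joint passes its speed limit or range.

## Working session

There is one attempt and no reset: what is moved stays moved. The work goes in short steps, Python scripts to look and compute and a tool call to move; the robot and the scene stay as the last step left them, time stands still between calls to the robot, and variables do not carry over. Pictures are saved under pics/ and viewed, and the job is handed in when it is done.

Besides the shell and the picture viewer there is one more tool, called after ">>>" as name(argument=value, ...) on one line, values as JSON. jog_arm: Moves the arm, as the interface text tells. Its arguments: {"type":"object","properties":{"xyz":{"type":"array","items":{"type":"array","items":{"type":"number"}}},"yaw":{"type":"array","items":{"type":"number"}},"gripper":{"type":"number"}},"required":["xyz","yaw"]}

```bash
mkdir -p pics
cat > h.py <<'E'
import numpy as np,cv2
from workcell import ctrl
def shot(n):
    p=ctrl.get_image(n);return p
def ray(p,c):
    K,R,t=map(np.array,(p["K"],p["R"],p["t"]))
    u=np.array([c[0]*560,c[1]*420,1]);d=R.T@np.linalg.solve(K,u);o=-R.T@t.ravel();return o,d
def atz(p,c,z):
    o,d=ray(p,c);return (o+d*(z-o[2])/d[2]).round(1)
def proj(p,X):
    x=np.array(p["K"])@(np.array(p["R"])@np.array(X)+np.array(p["t"]).ravel());return x[:2]/x[2]
E
python3 - <<'E'
from h import *
o=ctrl.get_obs();print(o)
Z=dict(fixture=0,stop_face=27,spring_lip=27.5,nest_plate=22,keeper_pivot=36.5,keeper_knob=61.5,sample_driver=0,coil_gauge=0,cutters=0)
for n in("top","side"):
    p=shot(n);cv2.imwrite(f"pics/{n}0.png",p["img"])
    for k,z in Z.items():
        for d in ctrl.pinpoint(p,k)[:2]:
            c=d["centre"];print(n,k,round(d["confidence"],2),np.round([c[0]*560,c[1]*420],1),atz(p,c,z))
E
```

```text
{'t': 0.0, 'qpos': array([-1.28703104e+00,  4.23807859e-01,  1.63071121e+00, -7.99928133e-06,
        1.08862485e+00, -1.89867321e-02]), 'qvel': array([-0.00070183,  0.001074  ,  0.00060158, -0.00074592, -0.00226678,
        0.00021326]), 'joint_torque': array([ 6.25646207e-04, -5.44625151e+01, -2.73663443e+01,  6.43503922e-02,
        2.29209708e-02, -1.01604512e-04]), 'ee_pos': array([ 186.21136934, -596.01108398,  221.91397355]), 'orientation': array([-3.10414694e+00, -4.73521635e-01,  3.32522212e-04]), 'ft_force': array([ 0.11089047, -0.02665844, -0.89296683]), 'moment': array([ 0.00956916, -0.00479997, -0.01052892]), 'width': 88.10360863309337}
top fixture 0.96 [290.6 204.8] [510.9 -93.5   0. ]
top stop_face 0.83 [258.5 211.1] [495.2 -25.7  27. ]
top spring_lip 0.64 [283.7 205.2] [507.  -77.8  27.5]
top nest_plate 0.94 [311.8 197.1] [ 524.3 -136.7   22. ]
top keeper_pivot 0.64 [279.6 206.9] [502.6 -69.   36.5]
top keeper_pivot 0.59 [313.9 225.1] [ 464.8 -138.7   36.5]
top keeper_knob 0.69 [332.9 222.7] [ 467.6 -174.4   61.5]
top sample_driver 0.71 [357.5 193.2] [ 534.9 -236.6    0. ]
top sample_driver 0.71 [219.2 202.7] [516.2  57.3   0. ]
top coil_gauge 0.64 [221.5 200.8] [520.1  52.5   0. ]
top cutters 0.56 [212.  236.9] [444.1  72.2   0. ]
side fixture 0.66 [272.8 222.1] [516.1 -82.1   0. ]
side stop_face 0.6 [276.9 227.4] [493.4 -14.3  27. ]
side spring_lip 0.69 [274.3 213.7] [510.6 -72.8  27.5]
side nest_plate 0.68 [274.9 202.8] [ 521.8 -137.4   22. ]
side nest_plate 0.37 [280.8 192.3] [ 518.5 -198.3   22. ]
side keeper_pivot 0.46 [300.1 197.1] [ 462.9 -150.5   36.5]
side keeper_knob 0.42 [301.2 183.3] [ 464.4 -175.8   61.5]
side sample_driver 0.97 [279.8 194. ] [ 527.5 -233.4    0. ]
side sample_driver 0.18 [300.  182.9] [ 485.1 -314.9    0. ]
side coil_gauge 0.65 [258.5 253.5] [519.1  50.7   0. ]
side cutters 0.63 [291.4 260.4] [449.5  62.3   0. ]
```

Run:
```python
import cv2
for n,(x,y) in dict(top=(180,140),side=(190,140)).items():
    i=cv2.imread(f"pics/{n}0.png");cv2.imwrite(f"pics/{n}0c.png",cv2.resize(i[y:y+145,x:x+195],None,fx=4,fy=4,interpolation=2))
```

```text
(no output)
```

View pics/top0c.png

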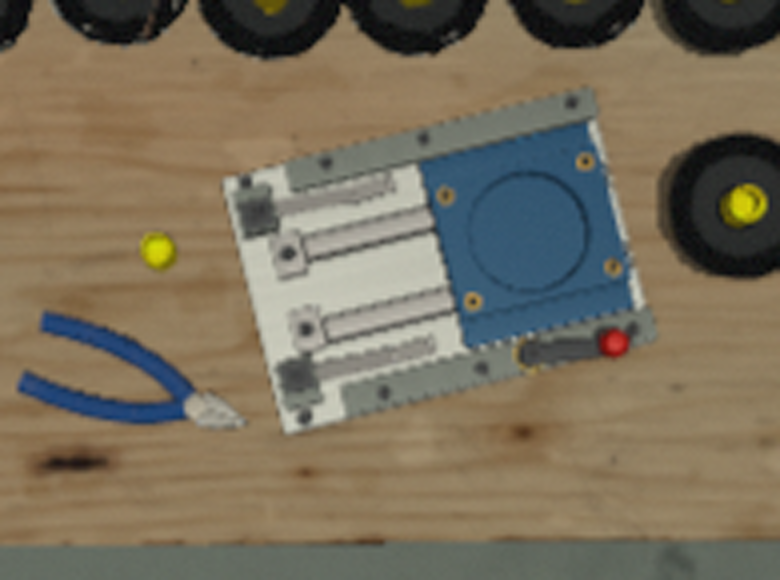

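View pics/side0c.png

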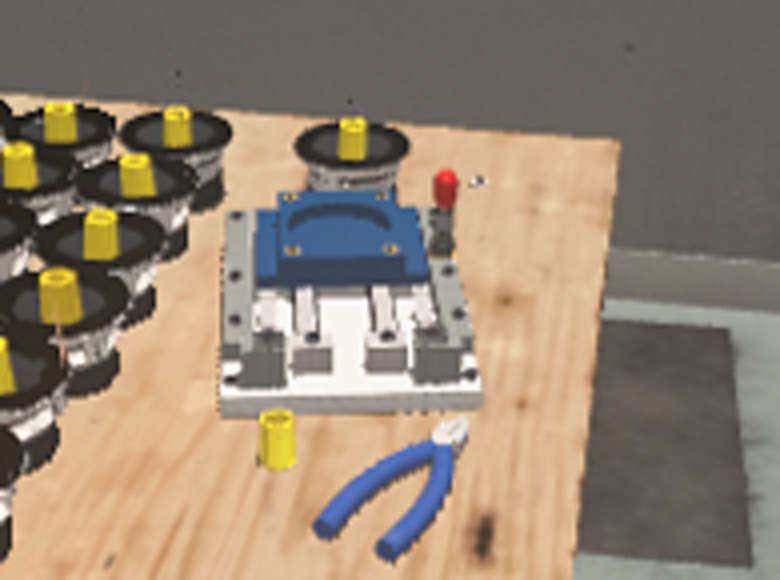

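View pics/side0.png

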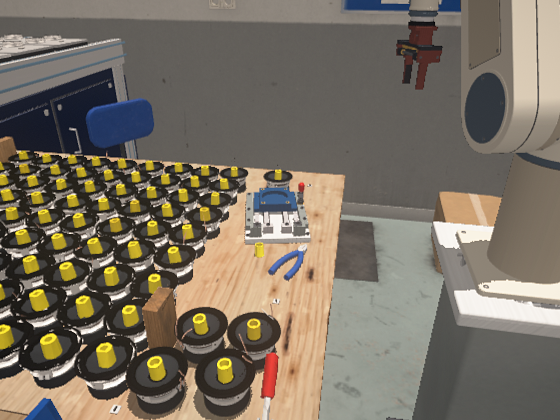

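The top view shows fixture +x pointing left (about world +y). The plate pocket is near pixel (311,198) and the knob near (333,225). The driver is at the entry end, the gauge and cutters beyond the stops. I'll fit the fixture pose to its corners.

```bash
cat > fit.py <<'E'
from h import *
from scipy.optimize import least_squares
E
python3 - <<'E'
from h import *
from scipy.optimize import least_squares
p=shot("top");s=shot("side")
T=[((95,69,14),(287,433)),((95,-69,14),(222,181)),((62+29,-46,44),None)]
# top crop points (fixture coords)
top=[((95,69,14),(288,433)),((95,-69,14),(222,181)),((10,43.5,27.5),(434,341)),((10,-43.5,27.5),(392,180))]
side=[((95,69,0),(480,404)),((95,-69,0),(221,411)),((95,69,14),(482,378)),((95,-69,14),(221,396))]
obs=[(p,f,np.array(c)/4+(180,140)) for f,c in top]+[(s,f,np.array(c)/4+(190,140)) for f,c in side]
def W(v,f):
    c,n=np.cos(v[2]),np.sin(v[2]);return [v[0]+c*f[0]-n*f[1],v[1]+n*f[0]+c*f[1],f[2]]
for name,ob in(("top",obs[:4]),("side",obs[4:]),("all",obs)):
    r=least_squares(lambda v:np.concatenate([proj(q,W(v,f))-c for q,f,c in ob]),[511,-88,1.82],x_scale=[1,1,.01])
    print(name,r.x.round(3),np.round(r.fun,1))
v=r.x
print("scale px/mm",[np.linalg.norm(proj(q,[511,-88,14])-proj(q,[511,-98,14]))/10 for q in(p,s)])
np.save("v.npy",v)
# plate & keeper
c,n=np.cos(v[2]),np.sin(v[2])
def inv(X): d=np.array(X[:2])-v[:2];return np.round([c*d[0]+n*d[1],-n*d[0]+c*d[1]],1)
for q,f,z,nm in((p,(528/4+180,232/4+140),42,"pocket top"),(p,(614/4+180,342/4+140),57,"knob"),(p,(528/4+180,353/4+140),36.5,"pivot"),(s,(445/4+190,172/4+140),61.5,"knob side")):
    X=atz(q,(f[0]/560,f[1]/420),z);print(nm,X,inv(X))
im=p["img"].copy()
big=cv2.resize(im[140:285,180:375],None,fx=4,fy=4)
pl=-53
def dr(big,q,off):
  for poly in([(95,69,14),(95,-69,14),(-105,-69,14),(-105,69,14)],[(62,20,32),(62,-20,32)],[(10,39,28),(10,48,28)],[(10,-39,28),(10,-48,28)],[(-38,60.5,36.5)],[(a*1.+pl,b,42) for a,b in[(30.5*np.cos(t),30.5*np.sin(t)) for t in np.linspace(0,6.28,30)]]):
    P=np.array([(proj(q,W(v,f))-off)*4 for f in poly]).astype(int)
    cv2.polylines(big,[P],True,(0,255,0),1) if len(P)>1 else cv2.circle(big,P[0].tolist(),4,(0,0,255),1)
dr(big,p,(180,140));cv2.imwrite("pics/ov1.png",big)
b2=cv2.resize(s["img"][140:285,190:385],None,fx=4,fy=4);dr(b2,s,(190,140));cv2.imwrite("pics/ov1s.png",b2)
E
```

```text
top [509.517 -86.582   1.826] [ 0.1  0.2 -0.3 -0.6  0.3  0.3 -0.2  0.1]
side [514.408 -90.564   1.85 ] [ 0.1 -0.4  0.2  1.  -0.2  0.5 -0.1 -1. ]
all [510.62  -87.475   1.826] [ 0.6 -0.3  0.2 -1.1  0.7 -0.3  0.2 -0.5  0.7  1.   0.4  1.5  0.5  1.8
  0.2 -0.4]
scale px/mm [np.float64(0.4774124796933906), np.float64(0.21752003106402268)]
pocket top [ 519.9 -135.2   42. ] [-48.5   3.1]
knob [ 462.3 -176.1   57. ] [-73.6  69.1]
pivot [ 458.4 -134.7   36.5] [-32.5  62.4]
knob side [ 464.5 -177.5   61.5] [-75.5  67.3]
```

View pics/ov1.png

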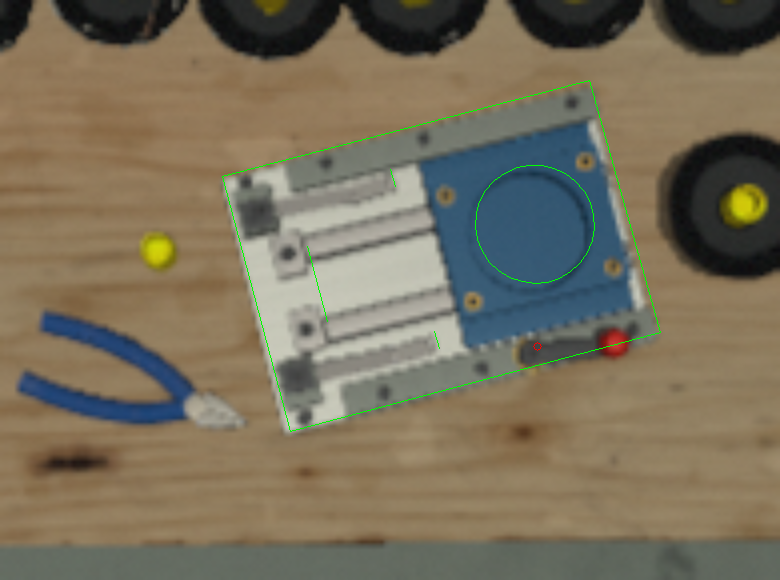

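View pics/ov1s.png

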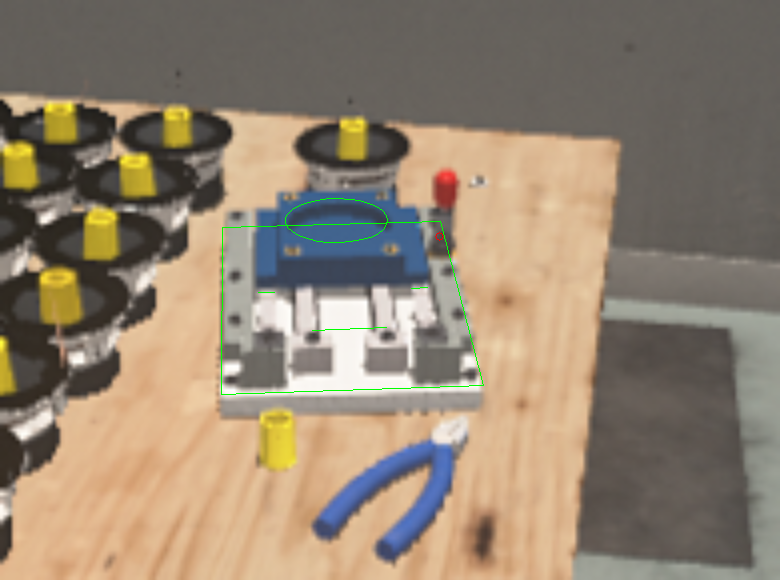

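The fit is within about 2 mm, and the plate sits at x ≈ -50. I'll go above the pocket with the gripper shut.

>>> jog_arm(xyz=[[24,33,0],[24,33,0],[24,33,0],[24,33,0],[24,33,0],[24,33,0],[24,33,0],[24,33,0],[24,33,0],[24,33,0],[24,33,0],[24,33,0],[24,33,0],[20,28,0],[0,0,0]], yaw=[-0.3,-0.3,-0.3,-0.3,-0.3,-0.3,-0.3,-0.3,-0.3,0,0,0,0,0,0], gripper=1)

```text
t: 2.35
ee_pos: [523.9, -126.7, 225.6]
orientation: [3.11, 0.382, 0.011]
ft_force: [-0.5, 0.3, 0.6]
width: 0.4
```

>>> jog_arm(xyz=[[-2,-4,-35],[-2,-4,-35],[0,0,-35],[0,0,-30],[0,0,-25],[0,0,-5],[0,0,0]], yaw=[0,0,0,0,0,0,0])

```text
t: 2.93
ee_pos: [523.6, -133.4, 58.3]
orientation: [3.104, 0.394, 0.026]
ft_force: [0.0, 0.2, 0.3]
width: 0.5
```

Run:
```python
from h import *
o=ctrl.get_obs();print(o["ee_pos"],o["ft_force"])
for n,(x,y) in dict(top=(180,140),side=(190,140)).items():
    p=shot(n);b=cv2.resize(p["img"][y:y+145,x:x+195],None,fx=4,fy=4)
    u=(proj(p,o["ee_pos"])-(x,y))*4;cv2.circle(b,u.astype(int).tolist(),4,(0,255,0),1)
    cv2.imwrite(f"pics/{n}1.png",b)
```

```text
[ 523.5819012  -133.35647251   58.25455507] [0.04015819 0.2439233  0.32941821]
```

View pics/top1.png

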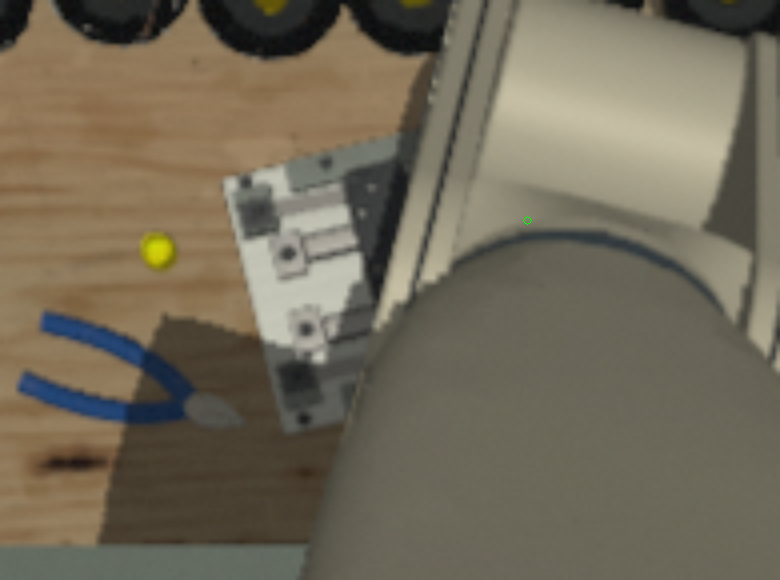

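View pics/side1.png

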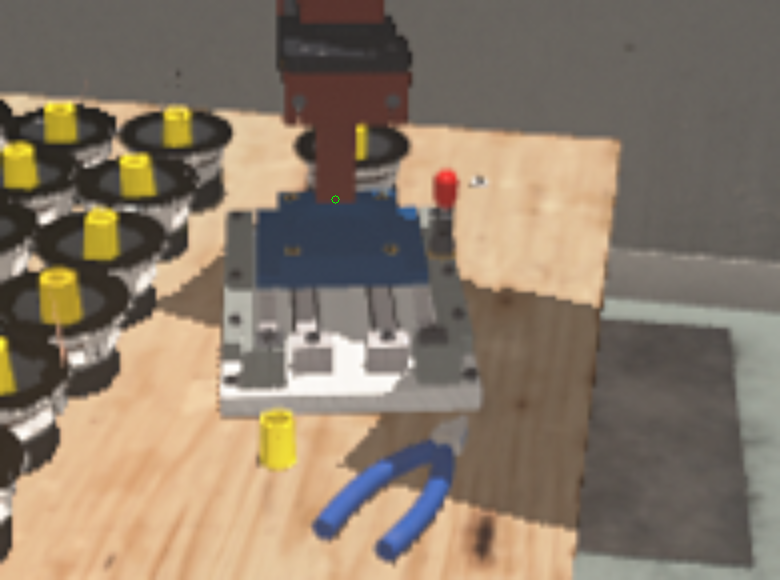

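The TCP marker falls on the fingertip in the side view, over the middle of the pocket at crop (335,199). I'll lower into the pocket.

>>> jog_arm(xyz=[[-2,0,-10],[0,0,-8],[0,0,-5],[0,0,-3]], yaw=[0,0,0,0])

```text
t: 3.37
ee_pos: [526.7, -135.1, 37.6]
orientation: [3.099, 0.392, 0.046]
ft_force: [0.0, 0.6, -0.8]
width: 0.5
```

>>> jog_arm(xyz=[[-3,0,-3],[-3,0,-4],[-2,0,-4]], yaw=[0,0,0])

```text
t: 3.62
ee_pos: [521.7, -135.8, 27.7]
orientation: [3.096, 0.392, 0.057]
ft_force: [2.5, 2.6, 9.8]
width: 0.1
```

>>> jog_arm(xyz=[[0,0,-4],[0,0,-4]], yaw=[0,0,0])

```text
invalid input at $.yaw: expected 2 entries
```

>>> jog_arm(xyz=[[0,0,-4],[0,0,-4]], yaw=[0,0])

```text
t: 3.78
ee_pos: [522.0, -135.8, 23.9]
orientation: [3.096, 0.392, 0.058]
ft_force: [-25.4, 8.0, 101.8]
width: 0.6
```

>>> jog_arm(xyz=[[0,0,0.8],[0,0,0]], yaw=[0,0])

```text
t: 3.95
ee_pos: [521.9, -135.8, 28.2]
orientation: [3.095, 0.392, 0.06]
ft_force: [-1.5, 0.9, 10.5]
width: 0.6
```

>>> jog_arm(xyz=[[0,0,-2],[-1,4,0],[-1,4,0]], yaw=[0,0,0])

```text
t: 4.2
ee_pos: [522.2, -129.4, 29.8]
orientation: [3.091, 0.391, 0.071]
ft_force: [0.6, -2.5, 7.1]
width: 0.8
```

>>> jog_arm(xyz=[[-1.5,2,-4],[-1.5,3,-2.5]], yaw=[0,0])

```text
t: 4.37
ee_pos: [522.1, -126.1, 26.0]
orientation: [3.087, 0.392, 0.082]
ft_force: [-1.6, -4.8, 11.4]
width: 0.1
```

>>> jog_arm(xyz=[[-2,5,-1.5],[-2,5,-1.5]], yaw=[0,0])

```text
t: 4.53
ee_pos: [520.4, -118.4, 25.4]
orientation: [3.082, 0.393, 0.09]
ft_force: [-1.4, -6.3, 13.2]
width: 0.6
```

Run:
```python
from h import *
o=ctrl.get_obs();print(o["ee_pos"],o["ft_force"])
from scipy.spatial.transform import Rotation as Ro
print(Ro.from_rotvec(o["orientation"]).as_matrix()[:,2])
for n,(x,y) in dict(side=(190,140)).items():
    p=shot(n);b=cv2.resize(p["img"][y:y+145,x:x+195],None,fx=4,fy=4)
    u=(proj(p,o["ee_pos"])-(x,y))*4;cv2.circle(b,u.astype(int).tolist(),4,(0,255,0),1)
    cv2.imwrite(f"pics/{n}2.png",b)
```

```text
[ 520.42988009 -118.36978541   25.4202345 ] [-1.38485235 -6.25762362 13.19461924]
[ 0.06193498 -0.02587948 -0.99774461]
```

View pics/side2.png

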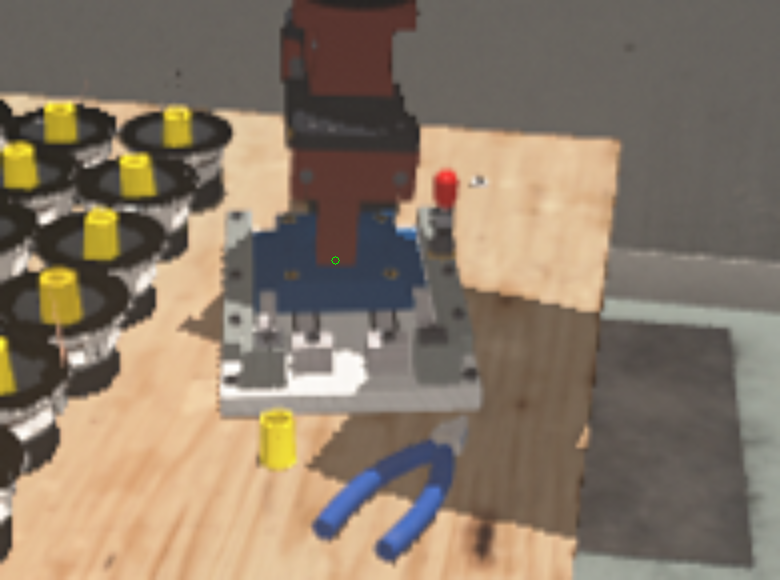

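The plate is pressed down and moving with the finger: its nose is at crop row ~310, level with the lips. I'll keep going.

>>> jog_arm(xyz=[[-2.5,6,-1.7],[-2.5,6,-1.7],[-2.5,6,-1.7]], yaw=[0,0,0])

```text
t: 4.83
ee_pos: [517.5, -103.4, 24.6]
orientation: [3.074, 0.394, 0.108]
ft_force: [-0.5, -8.4, 16.2]
width: 0.3
```

>>> jog_arm(xyz=[[-2.8,6,-1.3],[-2.8,6,-1.3],[-2.8,6,-1.3]], yaw=[0,0,0])

```text
t: 5.08
ee_pos: [515.0, -88.1, 24.9]
orientation: [3.066, 0.394, 0.129]
ft_force: [0.7, -4.6, 9.5]
width: 0.6
```

```bash
cat > look.py <<'E'
import sys
from h import *
o=ctrl.get_obs();print(o["ee_pos"],o["ft_force"])
for n,(x,y) in dict(side=(190,140)).items():
    p=shot(n);b=cv2.resize(p["img"][y:y+145,x:x+195],None,fx=4,fy=4)
    u=(proj(p,o["ee_pos"])-(x,y))*4;cv2.circle(b,u.astype(int).tolist(),4,(0,255,0),1)
    cv2.imwrite(f"pics/{n}{sys.argv[1]}.png",b)
E
python3 look.py 3
```

```text
[514.97455864 -88.08430054  24.93988702] [ 0.66482521 -4.62176213  9.53477033]
```

View pics/side3.png

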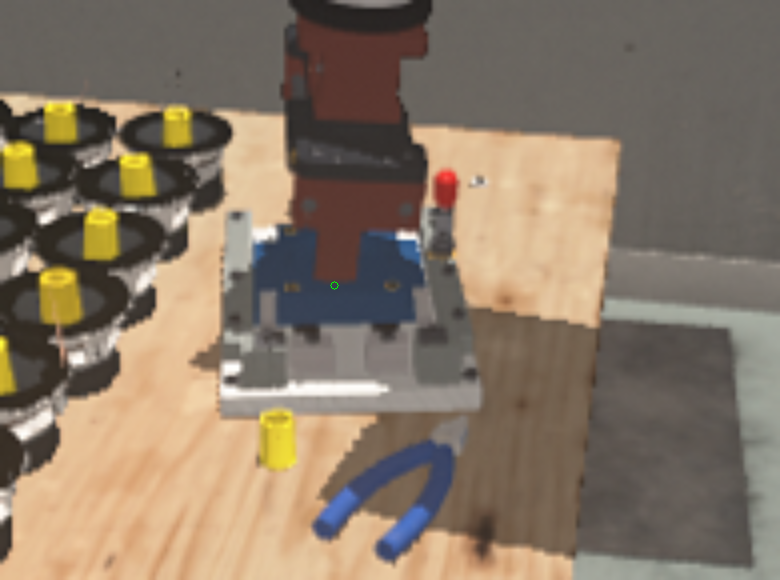

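The plate is under the springs, with its front at crop row ~325 and the stops at ~335. The finger may have slipped toward the front wall of the pocket. I'll push on.

>>> jog_arm(xyz=[[-2.8,6,-1.8],[-2.8,6,-1.8],[-2.8,6,-1.8]], yaw=[0,0,0])

```text
t: 5.38
ee_pos: [512.8, -76.8, 24.9]
orientation: [3.053, 0.397, 0.15]
ft_force: [-3.9, -21.7, 14.9]
width: 0.4
```

>>> jog_arm(xyz=[[-3,6,-1.3],[-3,6,-1.3],[-3,6,-1.3]], yaw=[0,0,0])

```text
t: 5.63
ee_pos: [509.1, -65.5, 25.0]
orientation: [3.044, 0.394, 0.169]
ft_force: [0.4, -17.4, 9.0]
width: 0.0
```

```bash
python3 look.py 4
```

```text
[509.06672957 -65.46179353  25.04441295] [  0.39265947 -17.36483881   9.04721419]
```

View pics/side4.png

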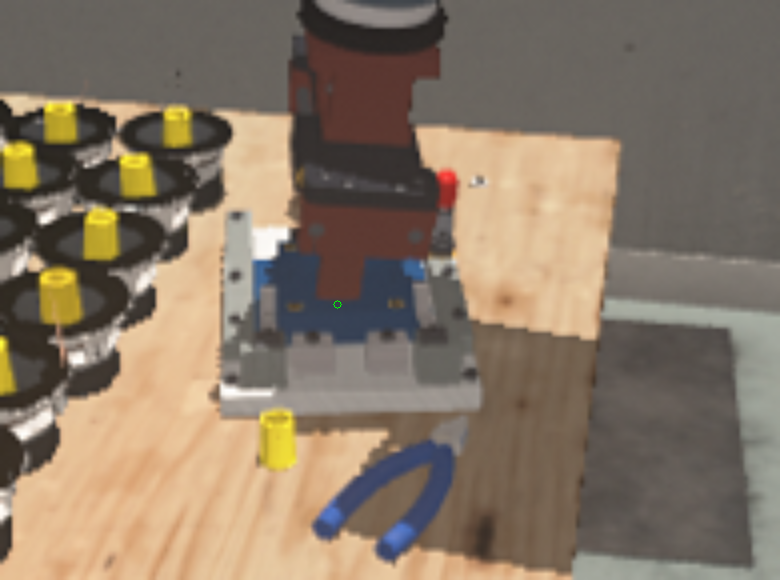

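The springs now lie over the flanges and the plate's front is close to the stops. I'll push the last stretch.

>>> jog_arm(xyz=[[-3,5,-1.3],[-3,5,-1.3]], yaw=[0,0])

```text
t: 5.85
ee_pos: [506.7, -58.2, 25.1]
orientation: [3.039, 0.392, 0.182]
ft_force: [0.8, -14.5, 9.4]
width: 0.4
```

>>> jog_arm(xyz=[[-3,5,-1.3],[-3,5,-1.3]], yaw=[0,0])

```text
t: 6.02
ee_pos: [504.8, -51.6, 25.2]
orientation: [3.033, 0.39, 0.195]
ft_force: [0.3, -14.9, 9.4]
width: 0.3
```

>>> jog_arm(xyz=[[-2.5,4,-1.3],[-2.5,4,-1.3]], yaw=[0,0])

```text
t: 6.18
ee_pos: [504.1, -48.7, 25.3]
orientation: [3.026, 0.39, 0.207]
ft_force: [3.3, -52.1, 2.9]
width: 0.2
```

```bash
python3 look.py 5
```

```text
[504.08150492 -48.73972647  25.33839952] [  3.29773906 -52.12027271   2.91676182]
```

View pics/side5.png

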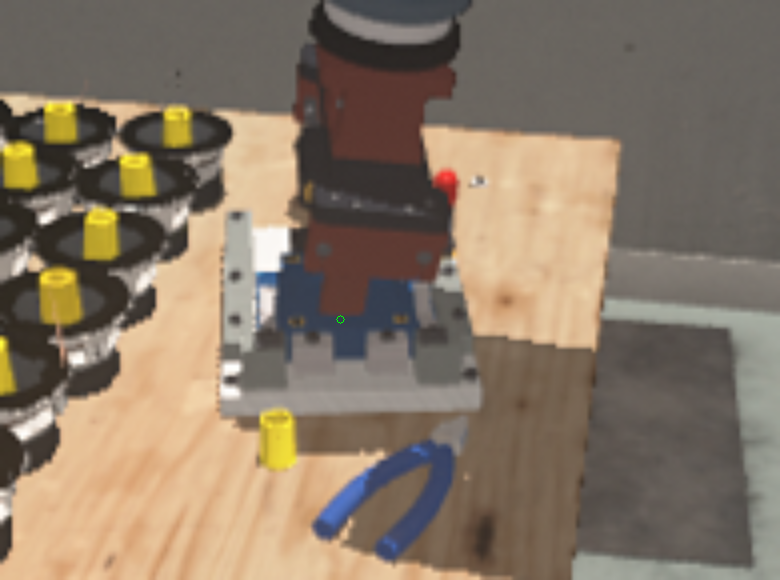

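The plate has stopped and the push force rose to 52 N, so it is home against the stops. I'll release and lift.

>>> jog_arm(xyz=[[0,0,0],[1,-4,0],[0,0,25],[0,0,35],[0,0,20],[0,0,0]], yaw=[0,0,0,0,0,0])

```text
t: 6.73
ee_pos: [502.9, -55.8, 106.5]
orientation: [3.027, 0.386, 0.201]
ft_force: [0.6, -1.2, 0.3]
width: 0.7
```

```bash
python3 look.py 6
```

```text
[502.87406709 -55.79211539 106.47770914] [ 0.59832088 -1.23146614  0.32206684]
```

View pics/side6.png

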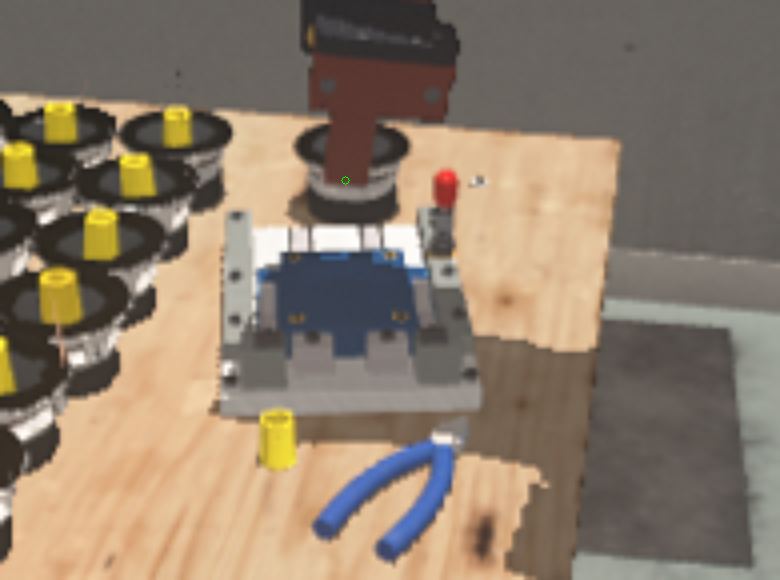

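The plate lies home under both springs and stayed there when the finger left. Next, the outside of the keeper knob.

>>> jog_arm(xyz=[[-20,-32,0],[-20,-32,0],[-20,-32,0],[-18,-33,0],[0,0,0]], yaw=[0,0,0,0,0])

```text
t: 7.2
ee_pos: [421.3, -185.7, 101.1]
orientation: [3.027, 0.4, 0.201]
ft_force: [-0.2, -0.2, -0.3]
width: 0.3
```

```bash
python3 look.py 7
python3 - <<'E'
from h import *
p=shot("top");cv2.imwrite("pics/top7.png",cv2.resize(p["img"][140:285,180:375],None,fx=4,fy=4))
E
```

```text
[ 421.32791318 -185.68994172  101.13085045] [-0.17549008 -0.16986885 -0.31116597]
```

View pics/side7.png

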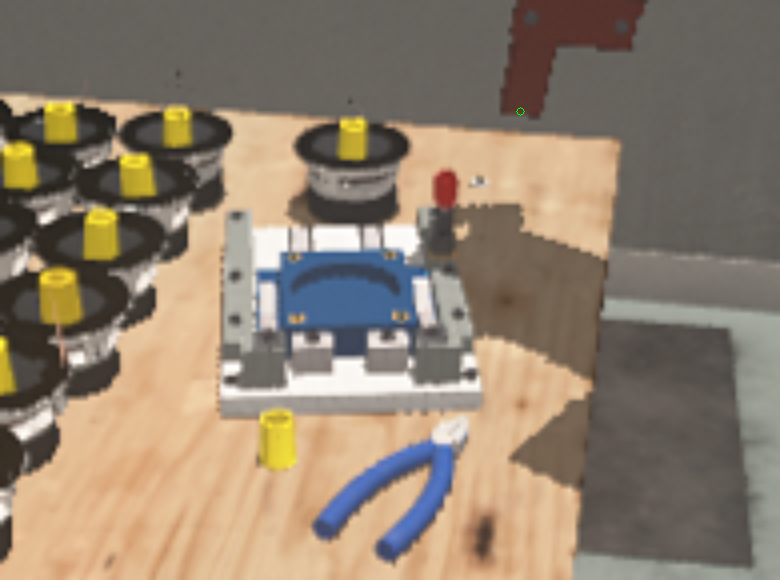

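View pics/top7.png

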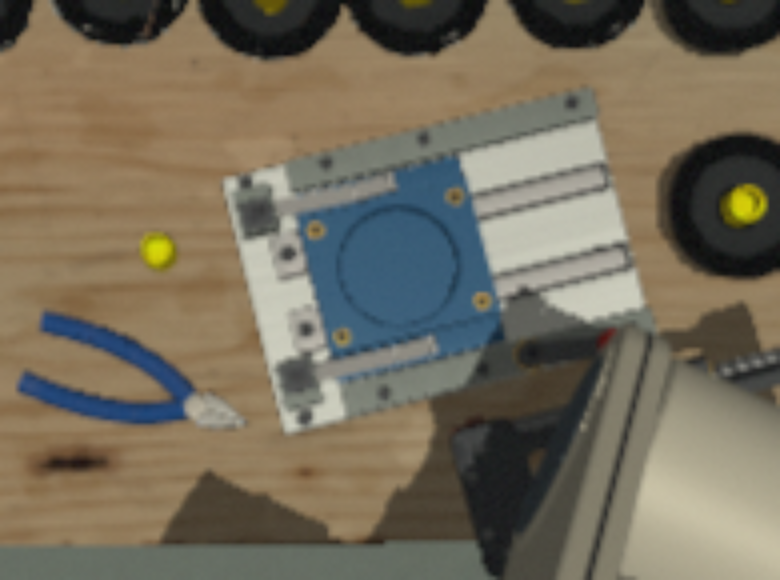

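The top view confirms the plate is home, with the stops flush to its nose at crop (305,290). The tip is off the knob's outer side, so I'll lower to z ≈ 48.

>>> jog_arm(xyz=[[4,3,-25],[4,3,-25],[2,1,-3],[0,0,0]], yaw=[0,0,0,0])

```text
t: 7.63
ee_pos: [435.3, -173.3, 45.3]
orientation: [3.027, 0.405, 0.202]
ft_force: [0.7, -0.3, 0.7]
width: 0.8
```

>>> jog_arm(xyz=[[2,-6,3],[8,-3,0]], yaw=[0,0])

```text
t: 7.8
ee_pos: [444.3, -180.0, 48.0]
orientation: [3.03, 0.412, 0.197]
ft_force: [0.3, 0.0, -0.4]
width: 0.3
```

```bash
python3 look.py 8
```

```text
[ 444.3074942  -180.0364427    47.98701799] [ 0.32690139  0.04790595 -0.42106403]
```

View pics/side8.png

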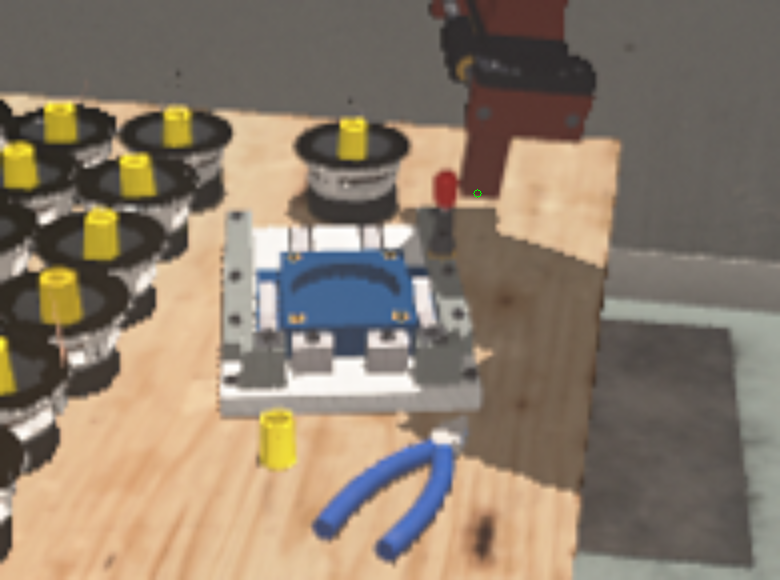

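The fingertip at crop (478,193) is just beside the knob at (445,190), at the right height. Now I'll push.

>>> jog_arm(xyz=[[9,-2,0],[9,-1,0],[9,0,0]], yaw=[0,0,0])

```text
t: 8.1
ee_pos: [475.5, -184.5, 50.4]
orientation: [3.028, 0.41, 0.201]
ft_force: [-0.5, -0.8, -0.1]
width: 0.7
```

```bash
python3 look.py 9
```

```text
[ 475.52556532 -184.46476326   50.44942486] [-0.52580653 -0.78208283 -0.08630414]
```

View pics/side9.png

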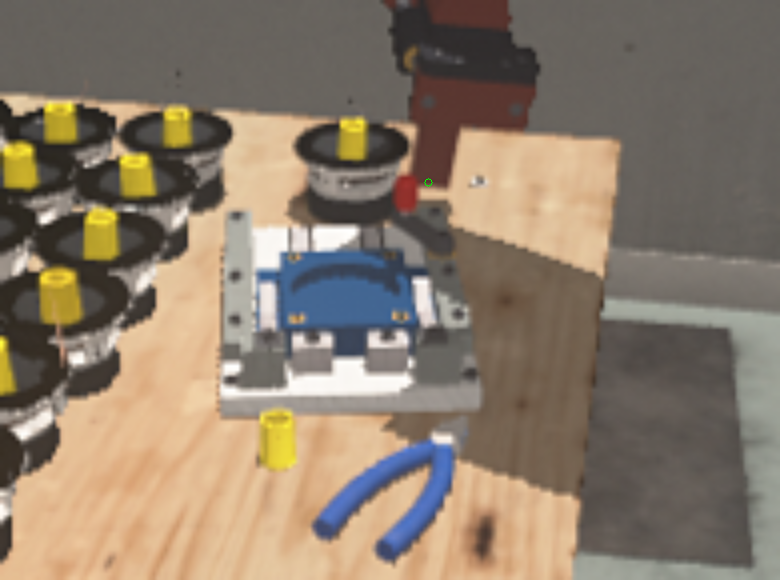

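The keeper is turning, with the knob now at crop (405,193). I'll follow the arc.

>>> jog_arm(xyz=[[7,4,0],[9,8,-1]], yaw=[0,0])

```text
t: 8.32
ee_pos: [496.5, -174.2, 51.0]
orientation: [3.024, 0.407, 0.21]
ft_force: [-0.2, -1.2, 0.9]
width: 0.3
```

```bash
python3 look.py 10
```

```text
[ 496.51347227 -174.15192509   51.01406566] [-0.23433077 -1.19076268  0.86039485]
```

View pics/side10.png

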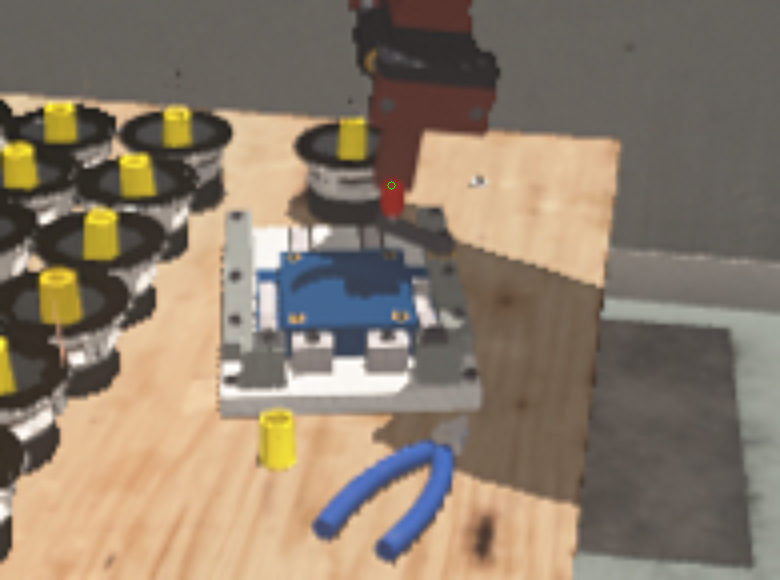

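The finger is now directly behind the knob at crop (392,205). I'll push along fixture +x.

>>> jog_arm(xyz=[[3,7,-1],[2,6,-1]], yaw=[0,0])

```text
t: 8.53
ee_pos: [505.8, -160.4, 49.9]
orientation: [3.021, 0.408, 0.217]
ft_force: [0.4, -0.7, 1.0]
width: 0.7
```

```bash
python3 look.py 11
```

```text
[ 505.8321804  -160.38461329   49.88539395] [ 0.35430675 -0.65636522  1.01062444]
```

View pics/side11.png

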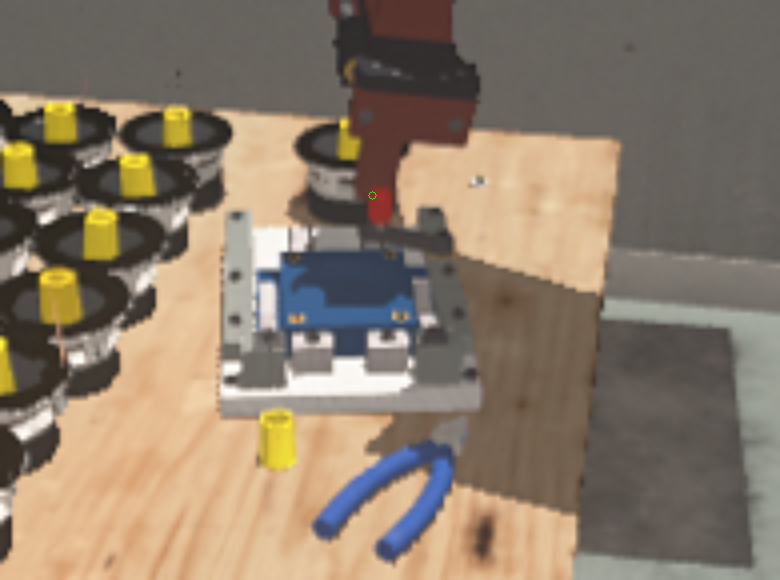

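>>> jog_arm(xyz=[[-4,5,-1],[-3,5,-1]], yaw=[0,0])

```text
t: 8.75
ee_pos: [501.1, -149.8, 48.5]
orientation: [3.019, 0.409, 0.224]
ft_force: [1.6, -1.3, 1.2]
width: 0.3
```

>>> jog_arm(xyz=[[-1,3,-1],[-1,3,-1]], yaw=[0,0])

```text
t: 8.92
ee_pos: [499.0, -143.6, 46.8]
orientation: [3.017, 0.41, 0.226]
ft_force: [0.8, -21.6, 4.9]
width: 0.4
```

```bash
python3 look.py 12
```

```text
[ 498.95903762 -143.57181703   46.81615953] [  0.75173836 -21.60922513   4.93047727]
```

View pics/side12.png

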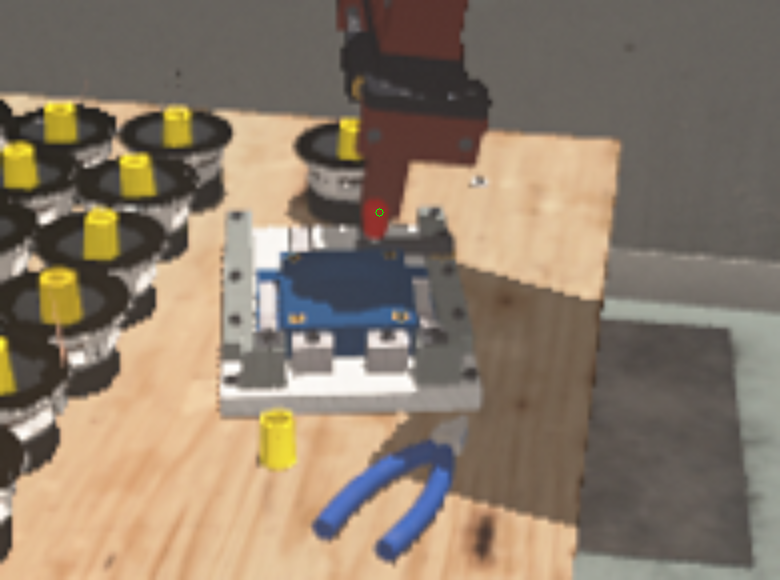

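The force jumped to 21.6 N, so the keeper is against its stop. I'll hold, back off, lift and check.

>>> jog_arm(xyz=[[0,2,-1],[0,2,-1],[1,-6,0],[1,-8,0],[0,0,35],[0,0,40],[-20,-25,30],[-20,-30,20],[-20,-30,0],[-20,-30,0],[-20,-30,0],[0,0,0]], yaw=[0,0,0,0,0,0,0,0,0,0,0,0])

```text
t: 9.97
ee_pos: [390.8, -304.8, 170.9]
orientation: [3.018, 0.421, 0.209]
ft_force: [-0.1, -0.4, 0.6]
width: 0.3
```

```bash
python3 look.py 13
python3 - <<'E'
from h import *
p=shot("top");cv2.imwrite("pics/top13.png",cv2.resize(p["img"][140:285,180:375],None,fx=4,fy=4))
for k,z in(("keeper_knob",61.5),("keeper_pivot",36.5),("nest_plate",15)):
    for d in ctrl.pinpoint(p,k)[:2]:
        X=atz(p,d["centre"],z);e=X[:2]-np.array([509.5,-86.6]);c,n=np.cos(1.826),np.sin(1.826)
        print(k,round(d["confidence"],2),X,(c*e[0]+n*e[1]).round(1),(-n*e[0]+c*e[1]).round(1))
E
```

```text
[ 390.80966564 -304.83920032  170.93653888] [-0.08585142 -0.35419286  0.58521015]
keeper_knob 0.69 [ 499.  -131.2   61.5] -40.5 21.4
keeper_pivot 0.6 [ 460.1 -142.5   36.5] -41.6 61.9
nest_plate 0.86 [503.  -69.4  15. ] 18.3 1.9
```

View pics/top13.png

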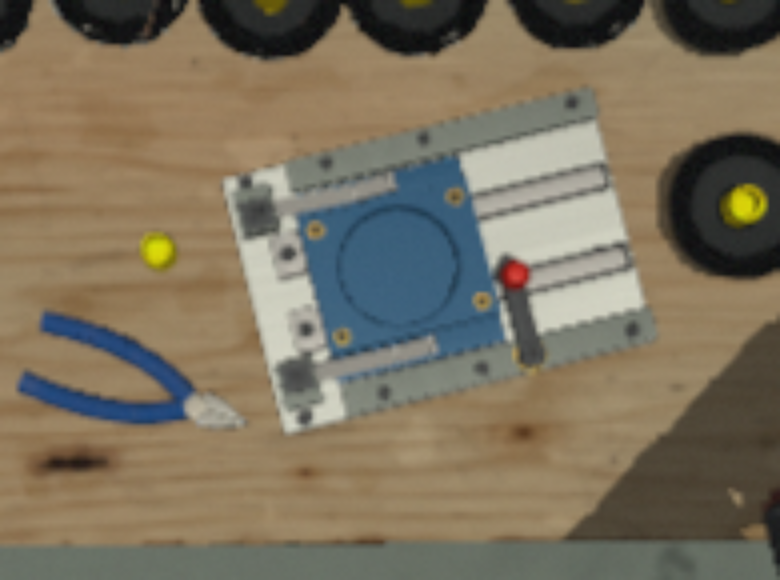

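View pics/side13.png

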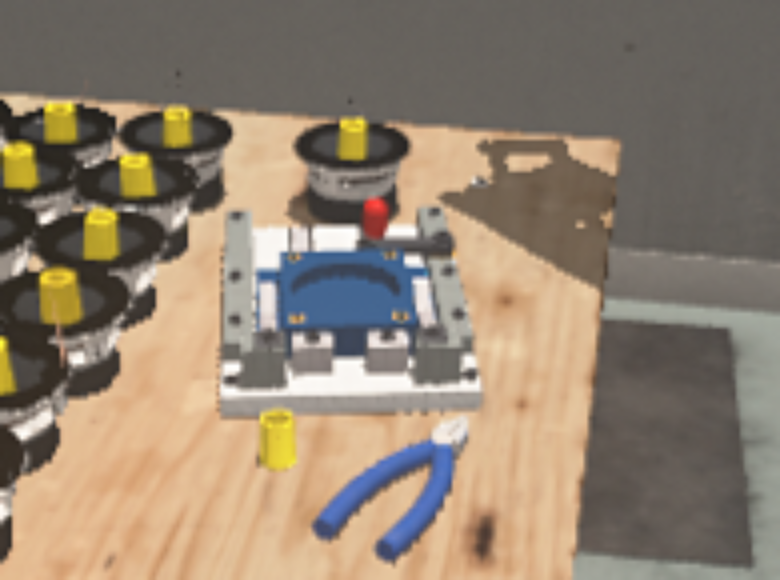

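Run:
```python
from h import *
p=shot("top");r=cv2.inRange(p["img"][180:240,280:340],(0,0,100),(70,70,255))
m=cv2.moments(r,True);u=np.array([m["m10"]/m["m00"]+280.5,m["m01"]/m["m00"]+180.5]);print(u,m["m00"])
c,n=np.cos(1.826),np.sin(1.826)
for t in(-.1,0,.1,.2):
    f=(-38-40*np.sin(t),60.5-40*np.cos(t))
    print(t,[proj(p,[509.5+c*f[0]-n*f[1],-86.6+n*f[0]+c*f[1],z]).round(1) for z in(50,60)])
for w,f in(("tail L",(-28,50,24)),("tail R",(-28,-50,24))):
    print(w,(proj(p,[509.5+c*f[0]-n*f[1],-86.6+n*f[0]+c*f[1],f[2]])-(180,140))*4)
cv2.imwrite("pics/z14.png",cv2.resize(p["img"][190:240,280:345],None,fx=11,fy=11,interpolation=2))
```

```text
[308.98387097 208.85483871] 31.0
-0.1 [array([307.4, 208.3]), array([307.8, 207.7])]
0 [array([309.3, 207.7]), array([309.7, 207.1])]
0.1 [array([311.2, 207.3]), array([311.6, 206.7])]
0.2 [array([313.1, 207. ]), array([313.6, 206.5])]
tail L [509.16685827 335.77068852]
tail R [458.1503603 150.7950901]
```

View pics/z14.png

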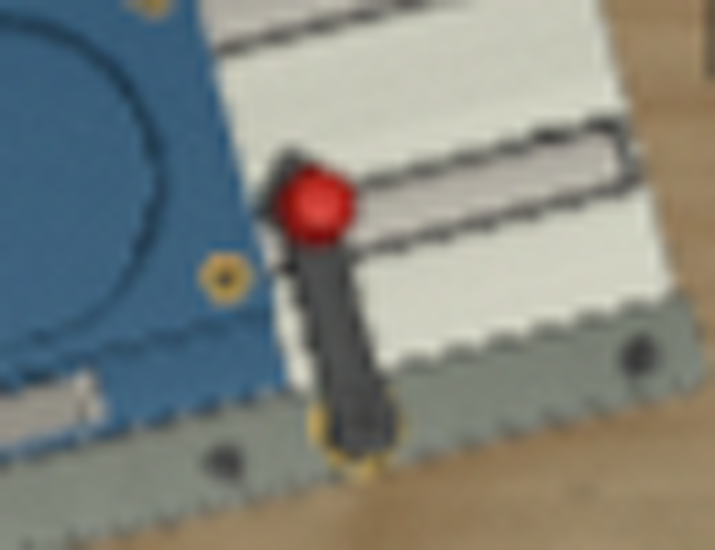

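The knob sits where a keeper angle of about 0 puts it, the arm is parallel to the tail of the plate, and the plate is home. I'm handing in.

```bash
python3 -c "
from workcell import ctrl
print(ctrl.close_job())"
```

```text
the job is handed in; nothing more can be done
None
```

The plate is home under both leaf springs and the keeper is shut behind it. I handed the job in at about 10 s of the 54 s; the interface reports no verdict.

- **Plate:** With the shut fingertips in the pocket I pressed it down and slid it in until it stopped against the end stops, with the push force at about 52 N. The last picture puts it at fixture x ≈ 18 mm (home is 17) with both springs lying over the flanges. It stayed put after release.
- **Keeper:** I pushed it by the red knob until the force rose to about 22 N against its stop. The pictures give an angle of about 0 to 0.03 rad, with the arm parallel to the tail of the plate.
- **Bystanders:** The driver, the gauge and the cutters look unmoved by eye in both views. The arm is clear of everything.

**What went off plan or disagreed:**
- My first press bottomed the plate with about 102 N at the wrist for a moment, under the 120 N limit. I backed off at once.
- The tool tilted by roughly 8° over the run, with no effect that I could see.
- The side-view and top-view fixture fits differed by about 5 mm and 0.02 rad. I used the top-view fit for the keeper moves and the final measurements.
- The bend of the springs and the lifter travel could only be judged from the pictures and forces; they were not measured.

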